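Tip the tall drill core off the stand into the waste bin

ROBOT

A 6-joint arm with a two-finger parallel gripper is mounted at the origin on a cart in front of the work surface, level with it; the furniture and walls round the work are solid. World frame = base frame: x ahead of the robot, y to its left, z up, the work surface at z = 0. Lengths are in m, angles in rad, forces in N, time in s.
With the tool pointing down it reaches from about 0.2 to 0.875 m from the base axis. Payload 3.4 kg.
Tool frame: the origin (TCP) lies between the finger pads; the fingertips stand 25 mm ahead of it and the grasp point (between the pads) lies 6 mm ahead of it (r.nose_length is the z of the fingertips in the tool frame, in m); z points along the fingers, y is the line along which they close (so a half turn about z gives the same grasp; the last joint's range is limited). The gripper opens to 94 mm and grips with 3 to 60 N. Pads are 16 mm wide; open, the fingers measure 119 mm over their backs; the gripper's body (75 mm by 177 mm) begins 78 mm behind the grasp point.
Start: joints at [1.093, 0.276, 1.505, -0, 1.361, -0.121], TCP at [0.201, 0.539, 0.23] pointing down, gripper open.
Joint ranges: [-2.89, 2.89], [-0.75, 2.08], [0.22, 2.7], [-1.18, 4.32], [0.11, 2.71], [-2.7, 2.7]. Speed limits (rad/s): [2.57, 2.57, 3.14, 3.14, 3.14, 3.14].

INTERFACE

Orientations are given as a unit quaternion [w, x, y, z].
In Python, from plant import r, gripper_to, inverse_kinematics, vision, models, telemetry gives the robot as it stands. Calls block until the motion is done:
- r.move_to(position, orientation): joint-space move of the TCP to a pose.
- r.move_l(position, rot=None, vel=0.15, guard=None): straight line of the TCP; rot=None keeps the orientation; vel is the mean speed in m/s. With guard (N) it stops when the force on the tool has changed by that much, and returns True; else False.
- r.movej(angles): joint-space move.
- gripper_to(opening, f_grip=None): finger opening in m; f_grip is the grip in N (None keeps the last); returns when the fingers have stopped.
- r.hold(seconds).
- inverse_kinematics(position, orientation): joint angles nearest the present ones, or None.
- vision.snapshot(name): name is "side" or "top"; returns the picture (420x560x3 uint8, red, green, blue); there is no depth.
- vision.get_calibration(name): a dict with "fx", "fy", "cx", "cy" (pixels), "position" and "orientation" of the camera in the world. Camera axes: x right, y down, z forward; pixel columns grow to the right and rows downward; lengths in m; the calibration is good to about 2 mm. A picture is of the moment at which its call begins. get_calibration takes no time and is no camera call.
A pose or a line that the arm cannot do raises r.PlanningError and nothing moves.
- r.sign_off(): hands the job in; it is judged then, once.
Trained networks look in the newest picture that a camera, given by its name, has taken for a name from the list of things; names that differ only in an ending like _2 or _b are one class to them, and where a whole thing is asked for, a point or a joint stands for the part that bears it (a point fixed in the world has none). Each returns a list of dicts, best first, with "score" (0 to 1); they miss things now and then, are a little off and sometimes report something else, mostly with a low value. They report only what shows in the picture. A call takes as long as a camera call. They do not tell look-alikes from the thing itself.
- models.boxes_of(thing, camera): "at" ([x, y, z] in m, in world coordinates, good to about 4 mm: the middle of the surface that is visible of it).
- models.regions_of(thing, camera): "pixels" (420x560 bool, what is visible of it).
- models.mark_of(thing, camera): "at" ([x, y, z] in m, in world coordinates, good to about 4 mm: a listed point, or the origin of a listed thing).
Readings, each from a call of its own:
- telemetry.current_t(): time.
- telemetry.current_joints(): joint angles.
- telemetry.current_dq(): joint speeds.
- telemetry.current_joint_efforts(): joint torques, N m.
- telemetry.current_ee_pos(): TCP position.
- telemetry.current_tool_rot(): TCP orientation.
- telemetry.current_wrist_force(): force on the tool from outside, world axes, zero at the start.
- telemetry.current_torque(): the same for the moment, N m.
- telemetry.current_opening(): finger opening in m.
- telemetry.current_finger_force(): force on a finger pad.
Only numpy, scipy, OpenCV 4.12 (cv2) and the standard library are available. Lean on these libraries where they do the work, as an engineer would, in place of code of your own. Each camera call takes 0.05 s, during which the arm holds its last target. There are 200 camera calls.

TASK

Three asphalt drill cores stand on the steel stand. The tallest is finished with: slide it straight along the deck, without lifting it (it is too wide to grip and too heavy), and over the far edge so that it tips into the waste bin docked there. Leave the two lower cores standing where they are.

Things in the scene. Friction and masses are not known exactly. Their poses are not given: they have to be found in the camera images.
- stand: Fixed steel stand, metal waste bin docked beyond it. Origin on the worktop; x points across the deck to the bin, y left, z up. Flat deck, no lips: top z = 100 mm, x -110 to 100 mm (the far edge), y -200 to 200. Bin inside: x 107 to 272, y -195 to 195, floor z = 10; near wall 10 mm below the deck, others up to z = 134. Cores start side by side in any order, gaps about 35 mm, each with a free way along x to the bin.
- tall_core_mid (a point): The tall asphalt core to throw away: rough dark upright cylinder on the deck, 86 mm wide, 78 high, 0.9 to 1.5 kg, up to 15 N to slide. This point is its centre, 39 mm above its foot; z is its axis. Pushed below mid height it slides upright and tips once its centre passes the deck's edge. Two fingers set about 55 mm apart across the push keep it from swerving.
- flat_core_mid (a point): The flat asphalt core, which stays: upright cylinder, 86 mm in diameter, 38 mm high, standing on the deck. This point is its centre, 19 mm above its foot; z is its axis.
- short_core_mid (a point): The short asphalt core, which stays: upright cylinder, 86 mm in diameter, 49 mm high, black, standing on the deck. This point is its centre, 24.5 mm above its foot; z is its axis.
There are look-alikes about, which are no part of the job. Leave any turquoise or yellow look-alike of the part that bears tall_core_mid alone.

How it is judged:
At the end, for the whole second after the job is handed in: The tall core lies at rest in the bin (its centre within the bin's walls and at least 20 mm below the deck's top); the flat and the short core each stand within 20 mm of where they stood (x of tall_core_mid in the frame of stand between 0.12 and 0.272 m and y of tall_core_mid in the frame of stand between -0.195 and 0.195 m and z of tall_core_mid in the frame of stand below 0.08 m and linear speed of tall_core below 0.03 m/s and distance of each of flat_core_mid, short_core_mid from where it was at the start of the episode below 0.02 m); the robot touches nothing.
It fails at once if the tall core was lifted more than 30 mm off the deck (height (world z) of tall_core_mid above 0.169 m).
It fails at once if the flat core was pushed more than 20 mm away (distance of flat_core_mid from where it was at the start of the episode above 0.02 m).
It fails at once if the short core was pushed more than 20 mm away (distance of short_core_mid from where it was at the start of the episode above 0.02 m).
It also fails if it takes over 32 s, if anything falls off the work surface, if the arm or the gripper's body presses on something with over 40 N, if the wrist force passes 120 N, or if a joint passes its speed limit or range.

## Working session

There is one attempt and no reset: what is moved stays moved. The work goes in short steps, each a Python script; the robot and the scene stay as the last script left them, time stands still between calls to the robot, and variables do not carry over. Pictures are saved under pics/ and viewed, at most 10 in all, crops included, and the job is handed in when it is done.

```bash
mkdir -p pics
python3 - <<'E'
from plant import *
import cv2
for c in("top","side"):
    im=vision.snapshot(c); cv2.imwrite(f"pics/{c}0.png",im[:,:,::-1])
    k=vision.get_calibration(c); print(c,k)
    for t in("stand","tall_core_mid","flat_core_mid","short_core_mid"):
        for d in models.mark_of(t,c): print(t,d)
print(telemetry.current_t(), telemetry.current_tool_rot())
E
```

```text
top {'fx': 446.3842725950381, 'fy': 446.3842725950381, 'cx': 279.4553152141579, 'cy': 199.80023710938323, 'position': array([0.41076191, 0.03981557, 1.04957189]), 'orientation': array([-0.02774955,  0.71075206, -0.70268443,  0.01720665])}
stand {'at': [0.5613, -0.0912, -0.0023], 'score': 0.72}
tall_core_mid {'at': [0.5371, -0.2149, 0.1405], 'score': 0.96}
tall_core_mid {'at': [0.5069, 0.2316, 0.0389], 'score': 0.79}
tall_core_mid {'at': [0.3423, 0.0168, 0.0403], 'score': 0.69}
tall_core_mid {'at': [0.615, 0.2464, 0.0348], 'score': 0.63}
tall_core_mid {'at': [0.3365, -0.125, 0.039], 'score': 0.56}
flat_core_mid {'at': [0.5198, -0.0919, 0.1223], 'score': 0.94}
short_core_mid {'at': [0.5012, 0.0296, 0.1242], 'score': 0.78}
side {'fx': 392.78476714958975, 'fy': 392.78476714958975, 'cx': 281.29386878292667, 'cy': 213.71734797775798, 'position': array([ 0.43626314, -0.59110929,  0.65242521]), 'orientation': array([-0.41737654,  0.90837645, -0.02118246,  0.01415465])}
tall_core_mid {'at': [0.4984, 0.2309, 0.0375], 'score': 0.82}
tall_core_mid {'at': [0.5339, -0.2113, 0.1418], 'score': 0.8}
tall_core_mid {'at': [0.3392, 0.02, 0.0397], 'score': 0.79}
tall_core_mid {'at': [0.6226, 0.2476, 0.0389], 'score': 0.79}
tall_core_mid {'at': [0.3419, -0.1239, 0.0357], 'score': 0.78}
flat_core_mid {'at': [0.5155, -0.095, 0.1195], 'score': 0.72}
short_core_mid {'at': [0.5018, 0.0301, 0.1246], 'score': 0.72}
0.5 [1.17541120e-05 1.77467239e-01 9.84126709e-01 5.63760988e-06]
```

View pics/top0.png

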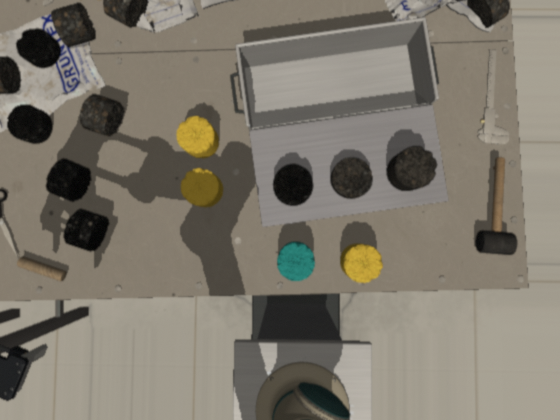

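View pics/side0.png

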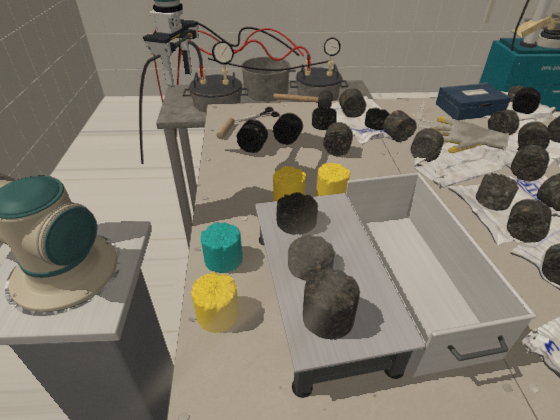

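The top view shows the deck corners at about (251,129), (436,106), (447,200) and (262,224). The tall core is at (412,168), the mid-grey flat core at (351,177) and the short core at (293,184). The side view confirms that the tall core is the one nearest that camera, at (330,302). The yellow and turquoise pieces stand on the worktop.

```bash
cat > h.py <<'E'
from plant import *
import numpy as np, cv2
from scipy.spatial.transform import Rotation as R
def ray(px,cam,z):
    k=vision.get_calibration(cam); q=k['orientation']
    d=R.from_quat(np.r_[q[1:],q[0]]).apply([(px[0]-k['cx'])/k['fx'],(px[1]-k['cy'])/k['fy'],1])
    p=np.array(k['position']); return p+d*(z-p[2])/d[2]
E
python3 - <<'E'
from h import *
P=[ray(p,"top",.1)[:2] for p in((251,129),(436,106),(447,200),(262,224))]
fl,fr,nr,nl=P; print(np.round(P,4), "width",np.linalg.norm(fl-fr),np.linalg.norm(nl-nr),"depth",np.linalg.norm(fl-nl),np.linalg.norm(fr-nr))
y=(fl-fr)+(nl-nr); a=np.arctan2(-y[0],y[1]); print("yaw from y",a)
x=(fl-nl)+(fr-nr); print("yaw from x",np.arctan2(x[1],x[0]))
Rm=np.array([[np.cos(a),-np.sin(a)],[np.sin(a),np.cos(a)]])
o=np.mean(P,0)-Rm@[-.005,0]; print("origin",o)
for c in("top","side"):
    for t in("tall_core_mid","flat_core_mid","short_core_mid"):
        d=[e for e in models.mark_of(t,c) if e['at'][2]>.09]
        for e in d: print(c,t,np.round(Rm.T@(np.array(e['at'][:2])-o),4),e['at'])
E
```

```text
[[ 0.6234  0.1175]
 [ 0.6769 -0.2798]
 [ 0.4746 -0.3009]
 [ 0.4192  0.0908]] width 0.4008664375505157 0.3956335466659532 depth 0.20592563723370425 0.20334827591640467
yaw from y 0.13713436656526565
yaw from x 0.11701401129041755
origin [ 0.55347091 -0.09240415]
top tall_core_mid [-0.033  -0.1191] [0.5371, -0.2149, 0.1405]
top flat_core_mid [-0.0333  0.0051] [0.5198, -0.0919, 0.1223]
top short_core_mid [-0.0351  0.128 ] [0.5012, 0.0296, 0.1242]
side tall_core_mid [-0.0356 -0.1151] [0.5339, -0.2113, 0.1418]
side flat_core_mid [-0.038   0.0026] [0.5155, -0.095, 0.1195]
side short_core_mid [-0.0344  0.1284] [0.5018, 0.0301, 0.1246]
```

```bash
cat >> h.py <<'E'
yaw=.134; O=np.array([.5545,-.0922])
rz=R.from_euler('z',yaw)
qq=(rz*R.from_euler('y',np.pi)).as_quat(); Q=np.r_[qq[3],qq[:3]]
def W(x,y,z): return list(rz.apply([x,y,0])+[O[0],O[1],z])
E
python3 - <<'E'
from h import *
gripper_to(.055)
y=-.1175
r.move_to(W(-.102,y,.27),Q)
r.move_l(W(-.102,y,.134),vel=.12)
print(telemetry.current_t(),telemetry.current_ee_pos(),telemetry.current_wrist_force())
print(r.move_l(W(-.055,y,.134),vel=.04,guard=40))
print(telemetry.current_t(),telemetry.current_wrist_force(),telemetry.current_torque())
cv2.imwrite("pics/top1.png",vision.snapshot("top")[:,:,::-1])
for e in models.mark_of("tall_core_mid","top")+models.mark_of("flat_core_mid","top"):
    if e['at'][2]>.09: print(e,rz.inv().apply(np.array(e['at'])-[*O,0]))
E
```

```text
5.6917 [ 0.46962732 -0.22259112  0.13469818] [-0.37083819  0.42198385  0.8321198 ]
False
7.0167 [-6.81681196 -1.2927148   3.9234159 ] [-0.09021382  1.07533665  0.05279571]
{'at': [0.5519, -0.2128, 0.1368], 'score': 0.66} [-0.01868877 -0.11917151  0.1368    ]
{'at': [0.5177, -0.0939, 0.1215], 'score': 0.95} [-0.03669722  0.0032317   0.1215    ]
```

View pics/top1.png

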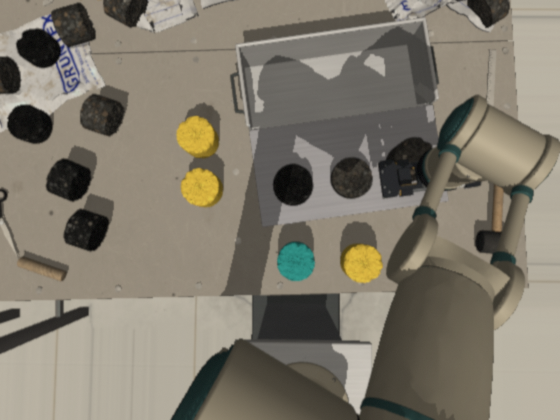

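The fingers are behind the tall core at about (405,170). The core has started to slide straight, and the other two have not moved, so I'll continue the push.

Run:
```python
from h import *
y=-.1175
for x in(.03,.055,.082):
    print(r.move_l(W(x,y,.134),vel=.05,guard=60),telemetry.current_t(),telemetry.current_wrist_force())
r.hold(.4)
r.move_l(W(.02,y,.134),vel=.15); r.move_l(W(.0,y,.27),vel=.2)
print(telemetry.current_t())
for c in("top","side"):
    cv2.imwrite(f"pics/{c}2.png",vision.snapshot(c)[:,:,::-1])
    for t in("tall_core_mid","flat_core_mid","short_core_mid"):
        for e in models.mark_of(t,c):print(c,t,e['score'],np.round(rz.inv().apply(np.array(e['at'])-[*O,0]),4))
```

```text
False 9.0167 [-7.59287162 -0.1543504   3.74152865]
False 9.6667 [-5.72816334 -1.93770775  4.91159283]
False 10.3583 [-0.26543269 -0.55623312  0.44530754]
12.1583
top tall_core_mid 0.93 [-0.0094  0.3266  0.042 ]
top tall_core_mid 0.92 [-0.1989  0.1373  0.0389]
top tall_core_mid 0.92 [0.1046 0.3302 0.0361]
top tall_core_mid 0.73 [ 0.1585 -0.1213  0.0535]
top tall_core_mid 0.57 [-0.221  -0.0048  0.0396]
top flat_core_mid 0.89 [-0.0344  0.0045  0.1213]
top short_core_mid 0.7 [-0.0382  0.1264  0.1255]
side tall_core_mid 0.88 [ 0.1632 -0.1173  0.0546]
side tall_core_mid 0.77 [-0.1986  0.1384  0.0377]
side tall_core_mid 0.65 [-0.2152 -0.0015  0.039 ]
side tall_core_mid 0.62 [0.1121 0.3282 0.0432]
side tall_core_mid 0.6 [-0.0137  0.3288  0.038 ]
side flat_core_mid 0.64 [-0.0402  0.0039  0.1171]
side short_core_mid 0.72 [-0.0358  0.1292  0.1287]
```

View pics/side2.png

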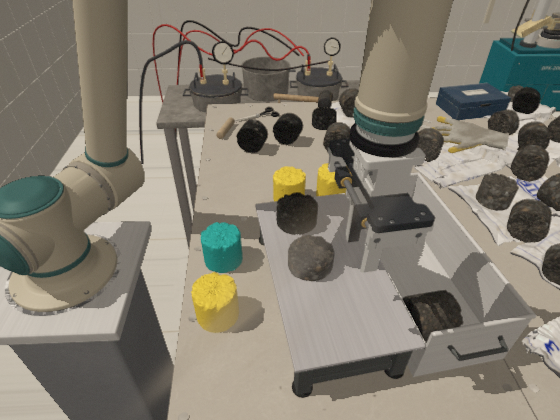

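The tall core lies in the bin at about (435,312), and both low cores stand where they were at (297,213) and (311,257). I'll wait briefly, check that it's at rest, and hand in.

Run:
```python
from h import *
r.hold(2)
p=[]
for i in range(2):
    g=vision.snapshot("side")[270:350,390:490].astype(int); p.append(g); r.hold(.5)
print("motion",abs(p[0]-p[1]).mean(), telemetry.current_wrist_force())
for e in models.mark_of("tall_core_mid","side"):
    q=rz.inv().apply(np.array(e['at'])-[*O,0])
    if .1<q[0] and q[1]<.2: print(q)
r.sign_off(); print(telemetry.current_t())
```

```text
motion 1.4405833333333333 [-0.32630997 -0.17597908 -0.85390275]
[ 0.16242282 -0.11402174  0.0538    ]
the job is handed in; nothing more can be done
the job is handed in; nothing more can be done
```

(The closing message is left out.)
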